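# Restock the laundry caddy

### The arm

A 7-joint arm with a two-finger parallel gripper is mounted at the origin on the work surface. World frame = base frame: x ahead of the robot, y to its left, z up, the work surface at z = 0. Lengths are in m, angles in rad, forces in N, time in s.
With the tool pointing down it reaches from about 0.4 to 0.85 m from the base axis. Payload 4.5 kg.
Tool frame: the origin (TCP) lies midway between the tips of the shut fingers; the grasp point (between the pads) lies r.grip_point_offset behind it (r.grip_point_offset is the distance from the TCP to the grasp point, in m); z points along the fingers, y is the line along which they close (so a half turn about z gives the same grasp; the last joint's range is limited). The gripper opens to 88 mm and grips with 3 to 60 N. Pads are 18 mm wide; open, the fingers measure 123 mm over their backs; the gripper's body (75 mm by 187 mm) begins 45 mm behind the grasp point.
Start: joints at [-1.08, 0.689, -0.195, 1.565, 0.157, 0.902, -0.215], TCP at [0.276, 0.561, 0.239] pointing down, gripper open.
Joint ranges: [-3.01, 3.01], [-0.46, 2.08], [-1.47, 1.51], [0.13, 2.56], [-1, 4.14], [0.04, 2.09], [-2.66, 2.66]. Speed limits (rad/s): [2.57, 2.57, 3.14, 3.14, 3.14, 3.14, 3.14].

### API

Orientations are given as a unit quaternion [x, y, z, w].
In Python, from plant import r gives the robot as it stands.
- The arm moves only by the shell command python3 -m jog 'ROWS' [FORCE]. ROWS is JSON, a list of rows, each an object of numbers: "wx", "wy", "wz": the turn, a rotation vector about the world's x, y, z as a fraction of full scale; "dx", "dy", "dz": the shift along the world's x, y, z as a fraction of full scale; "hand": the closure, from 0 (fully open) to 1 (shut). In form: [{"wx": .., "wy": .., "wz": .., "dx": .., "dy": .., "dz": .., "hand": ..}, ...]. A call has 1 to 5 rows; each row shifts and turns the commanded pose from where the row before left it; what a row does not reach is not made up. Full scale, the value 1, is 0.25 m for a shift and 2 rad for a turn. A row lasts 1/12 s, in which the tool goes at most 41.7 mm and 7.16 degrees, less where a joint would pass 70% of its speed; a pose out of reach is approached as far as the arm can. A call with a number of a shift or a turn outside -1 to 1 is refused whole. A call with a gripper value outside its range is refused whole. The fingers move at their own pace and stop on an object; FORCE is the grip in N (left out, the last holds). Time passes only in rows, so rows that do not move let the fingers close. It gives the time, the measured TCP pose, the force, the opening and the grip force at its end, in the units of the state.
- r.get_state(): the state, without advancing time (a new reading comes with each control period).
- r.snapshot(name): name is "side" or "top" or "wrist"; returns the picture (400x640x3 uint8, red, green, blue); there is no depth.
- r.camera_info(name): a dict with "mtx" (3x3 intrinsics, pixels), "k1" (the pictures are not rectified: a ray, as slopes to the right and down, at radius r is drawn at 1 + k1 r^2 times it, then the intrinsics apply), "R" (3x3) and "t" (3): a world point X has camera coordinates R X + t. Camera axes: x right, y down, z forward; pixel columns grow to the right and rows downward; lengths in m; the calibration is good to about 2 mm. A picture is of the moment at which its call begins: read the wrist's pose just before it. camera_info takes no time and is no camera call; for the wrist camera it gives the pose at the moment of the call.
- r.finish_job(): hands the job in; it is judged then, once.
Trained networks look in the newest picture that a camera, given by its name, has taken for a name from the list of things; names that differ only in an ending like _2 or _b are one class to them, and where a whole thing is asked for, a point or a joint stands for the part that bears it (a point fixed in the world has none). Each returns a list of dicts, best first, with "p" (0 to 1); they miss things now and then, are a little off and sometimes report something else, mostly with a low value. They report only what shows in the picture. A call takes as long as a camera call.
- r.search_frame(camera, query): "bbox" ([left, top, right, bottom] in pixels, round what is visible of it).
- r.masks_of(camera, query): "region" (400x640 bool, what is visible of it) and "bbox" ([left, top, right, bottom] in pixels, round what is visible of it).
The state is a dict: "clock": time; "q": joint angles; "qd": joint speeds; "joint_torque": joint torques, N m; "tool_pos": TCP position; "eef_rot": TCP orientation; "contact_force": force on the tool from outside, world axes, zero at the start; "moment": the same for the moment, N m; "opening": opening from 0.0 (shut) to 1.0 (fully open); "finger_force": force on a finger pad.
Only numpy, scipy, OpenCV 4.12 (cv2) and the standard library are available. Lean on these libraries where they do the work, as an engineer would, in place of code of your own. Each camera call takes 0.05 s, during which the arm holds its last target. There are 200 camera calls.

### The job

Restock the light-grey laundry caddy: stand each of the four dosing bottles with a blue, green, yellow or black cap in the compartment whose floor pad has the colour of its cap, keeping them upright and setting them down rather than dropping them. Leave the red-capped bottle and the squat jar with the blue lid standing where they are.

Things in the scene. Friction and masses are not known exactly. Their poses are not given: they have to be found in the camera images.
- bottle_blue: upright round dosing bottle, white plastic, blue cap and a blue band low on the body. Height 115 mm: straight body 50 mm diameter up to 82 mm, shoulder, cap 38 mm diameter from 91 to 115 mm. 0.14 to 0.28 kg. Origin: centre of its underside; z up along its axis; starts standing on the table. It belongs in the caddy on the blue pad.
- bottle_green: upright round dosing bottle, white plastic, green cap and a green band low on the body. Height 115 mm: straight body 50 mm diameter up to 82 mm, shoulder, cap 38 mm diameter from 91 to 115 mm. 0.14 to 0.28 kg. Origin: centre of its underside; z up along its axis; starts standing on the table. It belongs in the caddy on the green pad.
- bottle_yellow: upright round dosing bottle, white plastic, yellow cap and a yellow band low on the body. Height 115 mm: straight body 50 mm diameter up to 82 mm, shoulder, cap 38 mm diameter from 91 to 115 mm. 0.14 to 0.28 kg. Origin: centre of its underside; z up along its axis; starts standing on the table. It belongs in the caddy on the yellow pad.
- bottle_black: upright round dosing bottle, white plastic, black cap and a black band low on the body. Height 115 mm: straight body 50 mm diameter up to 82 mm, shoulder, cap 38 mm diameter from 91 to 115 mm. 0.14 to 0.28 kg. Origin: centre of its underside; z up along its axis; starts standing on the table. It belongs in the caddy on the black pad.
- pad_blue: square blue pad, 74 x 74 x 4 mm, fixed in a compartment of the light-grey caddy. Origin: centre of its underside, 6 mm above the table (pad top at 10 mm); x, y along the walls, z up. The compartment, centred on it, is 78 mm square inside, open on top; walls 6 mm thick, tops 40 mm above the table. Caddy: fixed, 174 mm square, 2 x 2 compartments 84 mm apart, a pad colour in each, shuffled.
- pad_green: square green pad, 74 x 74 x 4 mm, fixed in a compartment of the light-grey caddy. Origin: centre of its underside, 6 mm above the table (pad top at 10 mm); x, y along the walls, z up. The compartment, centred on it, is 78 mm square inside, open on top; walls 6 mm thick, tops 40 mm above the table. Caddy: fixed, 174 mm square, 2 x 2 compartments 84 mm apart, a pad colour in each, shuffled.
- pad_yellow: square yellow pad, 74 x 74 x 4 mm, fixed in a compartment of the light-grey caddy. Origin: centre of its underside, 6 mm above the table (pad top at 10 mm); x, y along the walls, z up. The compartment, centred on it, is 78 mm square inside, open on top; walls 6 mm thick, tops 40 mm above the table. Caddy: fixed, 174 mm square, 2 x 2 compartments 84 mm apart, a pad colour in each, shuffled.
- pad_black: square black pad, 74 x 74 x 4 mm, fixed in a compartment of the light-grey caddy. Origin: centre of its underside, 6 mm above the table (pad top at 10 mm); x, y along the walls, z up. The compartment, centred on it, is 78 mm square inside, open on top; walls 6 mm thick, tops 40 mm above the table. Caddy: fixed, 174 mm square, 2 x 2 compartments 84 mm apart, a pad colour in each, shuffled.
- bottle_red: upright round dosing bottle, white plastic, red cap and a red band low on the body. Height 115 mm: straight body 50 mm diameter up to 82 mm, shoulder, cap 38 mm diameter from 91 to 115 mm. 0.14 to 0.28 kg. Origin: centre of its underside; z up along its axis; starts standing on the table. Look-alike that has no pad: it stays on the table where it is.
- jar_blue: squat round white jar with a blue lid, 68 mm diameter over the lid, 66 mm high, 0.25 kg. Origin: centre of its underside; z up. Look-alike that does not belong in the caddy: it stays on the table where it is. A peg basket, scrubbing brush and powder box at the table's edges are out of the way.

How it is judged:
By the outcome, as a careful person would: the job done as asked, in the order asked, and still so for the second after the job is handed in, with the robot touching nothing.
It also fails if it takes over 120 s, if anything falls off the work surface, if the arm or the gripper's body presses on something with over 40 N, if the wrist force passes 120 N, or if a joint passes its speed limit or range.

## Working session

There is one attempt and no reset: what is moved stays moved. The work goes in short steps, Python scripts to look and compute and a shell command to move; the robot and the scene stay as the last step left them, time stands still between calls to the robot, and variables do not carry over. Pictures are saved under pics/ and viewed, at most 14 in all, crops included, and the job is handed in when it is done.

```bash
mkdir -p pics; ls
python3 - <<'E'
from plant import r
import cv2
for n in("top","side"):
    im=r.snapshot(n); cv2.imwrite(f"pics/{n}0.png",im[:,:,::-1])
s=r.get_state(); print(s, r.grip_point_offset)
E
```

```text
pics
{'clock': 0.1, 'q': array([-1.08019143,  0.68987154, -0.19451884,  1.5662459 ,  0.1572834 ,
        0.90250038, -0.21511705]), 'qd': array([ 7.95304521e-04, -2.52116576e-03,  3.41084452e-05, -2.28148863e-03,
       -5.49815094e-04,  8.97893338e-04,  1.36179713e-03]), 'joint_torque': array([-2.80351043e-03, -5.28498781e+01, -1.27159473e+00, -1.53837240e+01,
       -5.26289782e-02,  2.04850090e-03,  5.37829169e-05]), 'tool_pos': array([0.27546152, 0.56038607, 0.23800647]), 'eef_rot': array([ 2.26397943e-01,  9.74034549e-01, -8.07681906e-04, -1.30803998e-04]), 'contact_force': array([-0.54468566, -0.08902495, -0.43556621]), 'moment': array([-0.02726111,  0.08632132, -0.01034148]), 'finger_force': 0.0, 'opening': 1.0020196507021892} 0.0187
```

View pics/top0.png

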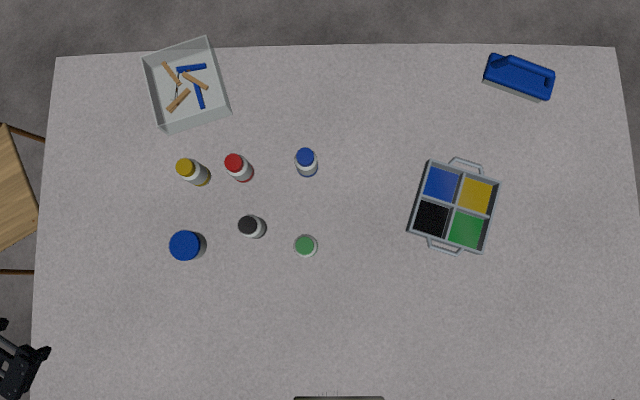

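View pics/side0.png

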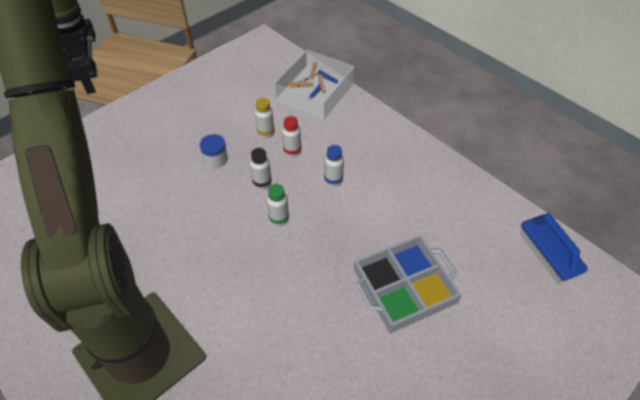

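The top view shows the caps at about yellow (186,167), red (235,162), blue (306,156), black (248,226) and green (305,245), with the jar at (184,245). The pads are blue (441,184), yellow (478,195), black (432,217) and green (467,230). The side view agrees. Next I'll fit positions to the network boxes from both cameras.

```bash
cat > h.py <<'E'
from plant import r
import numpy as np, cv2
from scipy.optimize import least_squares
def proj(c,P):
    R,t,K=np.array(c["R"]),np.array(c["t"]),np.array(c["mtx"])
    return cv2.projectPoints(np.float64(P),cv2.Rodrigues(R)[0],t,K,np.array([c["k1"],0,0,0.]))[0][:,0]
def ray(c,uv,z):
    R,t,K=np.array(c["R"]),np.array(c["t"]),np.array(c["mtx"])
    n=cv2.undistortPoints(np.float64(uv).reshape(-1,1,2),K,np.array([c["k1"],0,0,0.]))[:,0]
    d=np.c_[n,np.ones(len(n))]@R; o=-R.T@t
    return o+d*((z-o[2])/d[:,2])[:,None]
a=np.linspace(0,2*np.pi,60)
def model(b):
    prof=[(.034,0),(.034,.066)] if b=="jar" else [(.025,0),(.025,.082),(.019,.091),(.019,.115)]
    return np.concatenate([np.c_[R*np.cos(a),R*np.sin(a),0*a+z] for R,z in prof])
def locate(name,cams=("top","side")):
    obs=[]
    for cam in cams:
        m=r.masks_of(cam,name)
        if not m: continue
        obs.append((r.camera_info(cam),np.array(m[0]["bbox"]),m[0]["p"],cam))
    M=model(name[:3])
    def f(p,o):
        q=[]
        for c,b,_,_ in o:
            u=proj(c,M+[p[0],p[1],p[2] if len(p)>2 else 0]); q+=list(np.r_[u.min(0),u.max(0)]-b)
        return q
    out={}
    def start(o):
        c,b=o[0][:2]; return ray(c,[[(b[0]+b[2])/2,(b[1]+b[3])/2]],.05)[0][:2]
    for o in obs: out[o[3]]=(least_squares(f,start([o]),args=([o],)).x.round(4),round(o[2],2),o[1].round().tolist())
    s=least_squares(f,start(obs),args=(obs,)); out["both"]=s.x.round(4); out["cost"]=round(s.cost,1)
    return out
E
python3 - <<'E'
from h import *
for n in("top","side"): r.snapshot(n)
for b in["bottle_blue","bottle_green","bottle_yellow","bottle_black","bottle_red","jar_blue"]: print(b,locate(b))
for p in["blue","green","yellow","black"]:
    for cam in("top","side"):
        m=r.masks_of(cam,"pad_"+p)
        if not m: print(p,cam,"miss");continue
        g=m[0]["region"]; pts=np.argwhere(g)[:,::-1].astype(float); W=ray(r.camera_info(cam),pts,.01)[:,:2]
        rc=cv2.minAreaRect((W*1000).astype(np.float32)); print(p,cam,round(m[0]["p"],2),W.mean(0).round(4),np.round(rc[0],1),np.round(rc[1:][0],1),round(rc[2],1))
print(r.get_state()["clock"], {c:(-np.array(r.camera_info(c)["R"]).T@r.camera_info(c)["t"]).round(2) for c in("top","side")})
E
```

```text
bottle_blue {'top': (array([0.6262, 0.0681]), 0.77, [294.0, 149.0, 316.0, 176.0]), 'side': (array([0.6163, 0.0656]), 0.76, [321.0, 147.0, 342.0, 189.0]), 'both': array([0.6226, 0.0678]), 'cost': np.float64(10.6)}
bottle_green {'top': (array([0.4411, 0.0679]), 0.62, [294.0, 232.0, 317.0, 259.0]), 'side': (array([0.442 , 0.0733]), 0.81, [264.0, 183.0, 290.0, 224.0]), 'both': array([0.4412, 0.0699]), 'cost': np.float64(7.5)}
bottle_yellow {'top': (array([0.6136, 0.3274]), 0.61, [174.0, 153.0, 209.0, 188.0]), 'side': (array([0.6113, 0.3238]), 0.89, [256.0, 95.0, 276.0, 140.0]), 'both': array([0.613 , 0.3265]), 'cost': np.float64(12.3)}
bottle_black {'top': (array([0.4814, 0.1856]), 0.81, [236.0, 216.0, 269.0, 240.0]), 'side': (array([0.4903, 0.1936]), 0.73, [247.0, 146.0, 275.0, 186.0]), 'both': array([0.4845, 0.1878]), 'cost': np.float64(19.9)}
bottle_red {'top': (array([0.615 , 0.2143]), 0.9, [227.0, 156.0, 254.0, 181.0]), 'side': (array([0.6177, 0.2198]), 0.96, [281.0, 115.0, 303.0, 158.0]), 'both': array([0.6156, 0.2159]), 'cost': np.float64(13.4)}
jar_blue {'top': (array([0.4436, 0.3353]), 0.77, [171.0, 231.0, 206.0, 260.0]), 'side': (array([0.4457, 0.3387]), 0.81, [200.0, 134.0, 229.0, 168.0]), 'both': array([0.4442, 0.3363]), 'cost': np.float64(8.4)}
blue top 0.71 [ 0.5815 -0.2469] [ 581.5 -246.7] [73.2 73.5] 71.9
blue side 0.84 [ 0.5839 -0.2405] [ 584.2 -239.5] [67.7 70.4] 71.1
green top 0.75 [ 0.4737 -0.2995] [ 473.8 -300.4] [68.7 70.6] 70.7
green side 0.77 [ 0.4786 -0.293 ] [ 479.2 -293.2] [64.2 63.2] 71.5
yellow top miss
yellow side 0.92 [ 0.5591 -0.3206] [ 559.4 -320.4] [65.6 65.1] 72.2
black top 0.64 [ 0.5007 -0.2196] [ 500.3 -219.3] [70.1 72.8] 70.6
black side 0.92 [ 0.5059 -0.2132] [ 506.3 -213.1] [66.1 67.6] 70.5
1.2 {'top': array([0.43, 0.02, 0.87]), 'side': array([-0.  , -0.56,  1.05])}
```

```bash
python3 -m jog '[{"dx":0,"dy":0,"dz":0.1},{"dx":0.1,"dy":-0.1,"dz":0.05},{"dx":0.1,"dy":-0.1,"dz":0.05},{"dx":0.1,"dy":-0.1,"dz":0.05},{"dx":0.1,"dy":-0.1,"dz":0.05}]' 25
python3 -m jog '[{"dx":0.1,"dy":-0.1},{"dx":0.1,"dy":-0.1},{"dx":0.1,"dy":-0.1},{"dx":0.1,"dy":-0.1},{"dx":0.1,"dy":-0.1}]'
python3 -m jog '[{"dx":0},{"dx":0}]'
python3 - <<'E'
from h import *
c=r.camera_info("wrist"); im=r.snapshot("wrist"); cv2.imwrite("pics/w1.png",im[:,:,::-1])
s=r.get_state();print(s["clock"],s["tool_pos"],s["eef_rot"])
for b in["bottle_blue","bottle_green","bottle_yellow","bottle_black","bottle_red","jar_blue"]:
    try: print(b,locate(b,("wrist",)))
    except Exception as e: print(b,e)
E
```

```text
1.25 [0.27567124 0.56096621 0.2387507 ] [2.26387664e-01 9.74037280e-01 5.47176443e-05 9.61421589e-06]
bottle_blue list index out of range
bottle_green list index out of range
bottle_yellow {'wrist': (array([0.5314, 0.3758]), 0.44, [273.0, 387.0, 288.0, 393.0]), 'both': array([0.5314, 0.3758]), 'cost': np.float64(1985.0)}
bottle_black {'wrist': (array([0.4539, 0.2567]), 0.68, [173.0, 368.0, 188.0, 389.0]), 'both': array([0.4539, 0.2567]), 'cost': np.float64(1684.8)}
bottle_red list index out of range
jar_blue {'wrist': (array([0.4443, 0.3314]), 0.7, [200.0, 310.0, 252.0, 378.0]), 'both': array([0.4443, 0.3314]), 'cost': np.float64(12.2)}invalid input
invalid input
invalid input
```

View pics/w1.png

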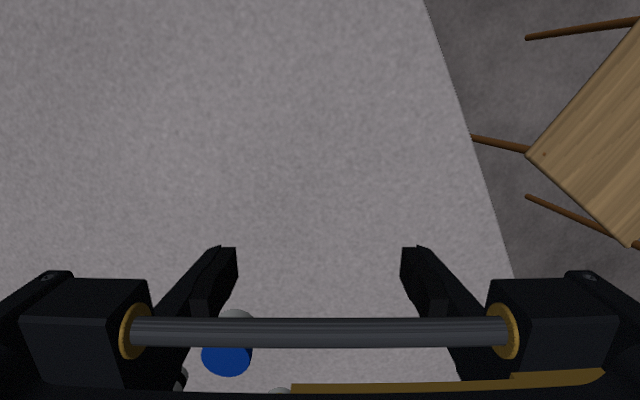

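The moves were refused, so rows probably need every key. The wrist view shows the fingers at x≈220 and 415, and only the jar at (226,355). This camera looks towards the tool's x side.

```bash
python3 -m jog '[{"wx":0,"wy":0,"wz":0,"dx":0,"dy":0,"dz":0.1,"hand":0},{"wx":0,"wy":0,"wz":0,"dx":0.1,"dy":-0.1,"dz":0.05,"hand":0},{"wx":0,"wy":0,"wz":0,"dx":0.1,"dy":-0.1,"dz":0.05,"hand":0},{"wx":0,"wy":0,"wz":0,"dx":0.1,"dy":-0.1,"dz":0.05,"hand":0},{"wx":0,"wy":0,"wz":0,"dx":0.1,"dy":-0.1,"dz":0.05,"hand":0}]' 25
python3 -m jog '[{"wx":0,"wy":0,"wz":0,"dx":0.1,"dy":-0.1,"dz":0,"hand":0},{"wx":0,"wy":0,"wz":0,"dx":0.1,"dy":-0.1,"dz":0,"hand":0},{"wx":0,"wy":0,"wz":0,"dx":0.1,"dy":-0.1,"dz":0,"hand":0},{"wx":0,"wy":0,"wz":0,"dx":0.1,"dy":-0.1,"dz":0,"hand":0},{"wx":0,"wy":0,"wz":0,"dx":0,"dy":0,"dz":0,"hand":0}]'
python3 - <<'E'
from h import *
s=r.get_state();print(s["clock"],s["tool_pos"],s["eef_rot"])
c=r.camera_info("wrist"); im=r.snapshot("wrist"); cv2.imwrite("pics/w2.png",im[:,:,::-1])
for b in["bottle_blue","bottle_green","bottle_yellow","bottle_black","bottle_red","jar_blue"]:
    try: print(b,locate(b,("wrist",)))
    except Exception as e: print(b,e)
E
```

```text
clock: 1.97
tool_pos: [0.3765, 0.4598, 0.3144]
eef_rot: [0.226, 0.974, 0.0, 0.0]
contact_force: [0.5, 0.4, 0.2]
opening: 0.997
finger_force: 0.0
clock: 2.38
tool_pos: [0.4827, 0.3527, 0.3136]
eef_rot: [0.233, 0.973, -0.002, 0.003]
contact_force: [1.0, -0.7, -0.2]
opening: 1.002
finger_force: 0.0
2.3833 [0.48267913 0.352671   0.31360673] [ 0.23259726  0.97256606 -0.00218726  0.00299833]
bottle_blue {'wrist': (array([0.6445, 0.0729]), 0.49, [188.0, 304.0, 225.0, 362.0]), 'both': array([0.6445, 0.0729]), 'cost': np.float64(88.2)}
bottle_green {'wrist': (array([0.435 , 0.0798]), 0.85, [93.0, 198.0, 167.0, 254.0]), 'both': array([0.435 , 0.0798]), 'cost': np.float64(1.9)}
bottle_yellow {'wrist': (array([0.6437, 0.0767]), 0.66, [190.0, 306.0, 222.0, 360.0]), 'both': array([0.6437, 0.0767]), 'cost': np.float64(152.1)}
bottle_black {'wrist': (array([0.4736, 0.1996]), 0.67, [185.0, 187.0, 241.0, 244.0]), 'both': array([0.4736, 0.1996]), 'cost': np.float64(2.1)}
bottle_red {'wrist': (array([0.6076, 0.2332]), 0.79, [262.0, 248.0, 299.0, 314.0]), 'both': array([0.6076, 0.2332]), 'cost': np.float64(0.3)}
jar_blue {'wrist': (array([0.4308, 0.348 ]), 0.58, [266.0, 111.0, 321.0, 166.0]), 'both': array([0.4308, 0.348 ]), 'cost': np.float64(0.9)}
```

View pics/w2.png

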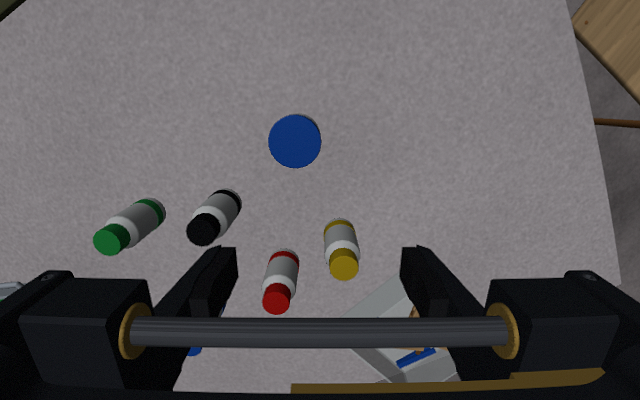

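The wrist view shows the caps at green (112,239), black (204,229), red (277,297) and yellow (343,264), with the jar lid at (295,140). The arm hadn't settled, which explains the shift, so I'll measure again now it's still.

Run:
```python
from h import *
s=r.get_state();print(s["clock"],s["tool_pos"],s["eef_rot"],abs(s["qd"]).max())
c=r.camera_info("wrist"); im=r.snapshot("wrist")
r.snapshot("top")
for b in["bottle_green","bottle_yellow","bottle_black","bottle_red","jar_blue"]:
    try: d=locate(b,("wrist",)); print(b,d["both"],d["cost"], [ (round(m["p"],2),np.round(m["bbox"])) for m in r.masks_of("wrist",b)][:3]); print(locate(b,("top",))["both"])
    except Exception as e: print(b,e)
```

```text
2.7333 [0.47442305 0.36242292 0.31379164] [ 2.24990094e-01  9.74360946e-01  3.11552755e-04 -3.26688246e-04] 0.008405634886110203
bottle_green [0.4412 0.0649] 6.4 [(0.67, array([ 88., 206., 160., 262.]))]
[0.4394 0.0658]
bottle_yellow [0.6118 0.3199] 2.1 [(0.95, array([317., 228., 354., 291.]))]
[0.6089 0.3234]
bottle_black list index out of range
bottle_red [0.6145 0.2168] 15.5 [(0.86, array([253., 257., 295., 318.]))]
[0.6162 0.2144]
jar_blue [0.4458 0.334 ] 1.9 [(0.87, array([265., 123., 315., 179.]))]
[0.4396 0.3361]
```

```bash
python3 -m jog '[{"wx":0,"wy":0,"wz":0,"dx":0.11,"dy":-0.03,"dz":0,"hand":0},{"wx":0,"wy":0,"wz":0,"dx":0.11,"dy":-0.03,"dz":0,"hand":0},{"wx":0,"wy":0,"wz":0,"dx":0.11,"dy":-0.03,"dz":-0.06,"hand":0},{"wx":0,"wy":0,"wz":0,"dx":0.11,"dy":-0.03,"dz":-0.1,"hand":0},{"wx":0,"wy":0,"wz":0,"dx":0.108,"dy":-0.03,"dz":-0.1,"hand":0}]'
python3 -m jog '[{"wx":0,"wy":0,"wz":0,"dx":0,"dy":0,"dz":-0.1,"hand":0},{"wx":0,"wy":0,"wz":0,"dx":0,"dy":0,"dz":-0.1,"hand":0},{"wx":0,"wy":0,"wz":0,"dx":0,"dy":0,"dz":-0.1,"hand":0},{"wx":0,"wy":0,"wz":0,"dx":0,"dy":0,"dz":-0.1,"hand":0},{"wx":0,"wy":0,"wz":0,"dx":0,"dy":0,"dz":0,"hand":0}]'
python3 -m jog '[{"wx":0,"wy":0,"wz":0,"dx":0,"dy":0,"dz":0,"hand":0},{"wx":0,"wy":0,"wz":0,"dx":0,"dy":0,"dz":0,"hand":0},{"wx":0,"wy":0,"wz":0,"dx":0,"dy":0,"dz":0,"hand":0}]'
python3 - <<'E'
from h import *
s=r.get_state();print(s["clock"],s["tool_pos"],s["eef_rot"],abs(s["qd"]).max())
c=r.camera_info("wrist"); im=r.snapshot("wrist");cv2.imwrite("pics/w3.png",im[:,:,::-1])
m=r.masks_of("wrist","bottle_yellow")
print([(x["p"],x["bbox"]) for x in m]); print(proj(c,[[.612,.324,.115]]),proj(c,[s["tool_pos"]]))
try: print(locate("bottle_yellow",("wrist",)))
except Exception as e: print(e)
E
```

```text
clock: 3.9
tool_pos: [0.6146, 0.3233, 0.2489]
eef_rot: [0.226, 0.974, 0.001, 0.001]
contact_force: [0.3, 1.4, -0.1]
opening: 0.999
finger_force: 0.0
clock: 4.32
tool_pos: [0.6095, 0.3214, 0.1432]
eef_rot: [0.226, 0.974, -0.004, -0.004]
contact_force: [0.2, -1.6, 0.1]
opening: 0.998
finger_force: 0.0
clock: 4.57
tool_pos: [0.6139, 0.3243, 0.151]
eef_rot: [0.226, 0.974, 0.001, 0.001]
contact_force: [0.2, -0.4, 0.4]
opening: 0.999
finger_force: 0.0
4.5667 [0.61388842 0.32427367 0.15098292] [0.22648983 0.97401156 0.00140965 0.00136068] 0.005567190940098585
[(0.73, [283.2, 156.7, 347.5, 251.1])]
[[317.69323291 231.86625231]] [[319.78237366 262.27156313]]
{'wrist': (array([0.6068, 0.324 ]), 0.73, [283.0, 157.0, 348.0, 251.0]), 'both': array([0.6068, 0.324 ]), 'cost': np.float64(4.7)}
```

View pics/w3.png

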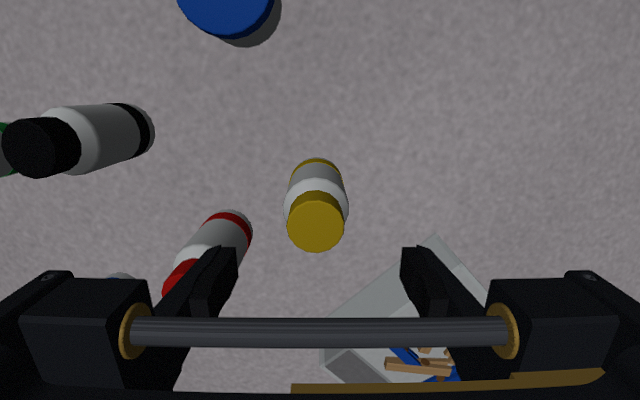

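The yellow cap is centred between the fingers at (315,223), against a predicted row of 232, so the bottle is about 6 mm nearer. The red bottle clears the left finger. Next I correct the position, descend and grip.

```bash
python3 -m jog '[{"wx":0,"wy":0,"wz":0,"dx":-0.024,"dy":0,"dz":-0.04,"hand":0},{"wx":0,"wy":0,"wz":0,"dx":0,"dy":0,"dz":-0.08,"hand":0},{"wx":0,"wy":0,"wz":0,"dx":0,"dy":0,"dz":-0.08,"hand":0},{"wx":0,"wy":0,"wz":0,"dx":0,"dy":0,"dz":-0.036,"hand":0},{"wx":0,"wy":0,"wz":0,"dx":0,"dy":0,"dz":0,"hand":0}]'
python3 -m jog '[{"wx":0,"wy":0,"wz":0,"dx":0,"dy":0,"dz":0,"hand":0},{"wx":0,"wy":0,"wz":0,"dx":0,"dy":0,"dz":0,"hand":0.3},{"wx":0,"wy":0,"wz":0,"dx":0,"dy":0,"dz":0,"hand":0.5},{"wx":0,"wy":0,"wz":0,"dx":0,"dy":0,"dz":0,"hand":1},{"wx":0,"wy":0,"wz":0,"dx":0,"dy":0,"dz":0,"hand":1}]' 25
python3 -m jog '[{"wx":0,"wy":0,"wz":0,"dx":0,"dy":0,"dz":0,"hand":1},{"wx":0,"wy":0,"wz":0,"dx":0,"dy":0,"dz":0,"hand":1},{"wx":0,"wy":0,"wz":0,"dx":0,"dy":0,"dz":0,"hand":1},{"wx":0,"wy":0,"wz":0,"dx":0,"dy":0,"dz":0,"hand":1},{"wx":0,"wy":0,"wz":0,"dx":0,"dy":0,"dz":0,"hand":1}]'
```

```text
clock: 5.13
tool_pos: [0.6054, 0.3226, 0.0879]
eef_rot: [0.226, 0.974, -0.001, -0.001]
contact_force: [-0.2, -0.1, -0.9]
opening: 0.997
finger_force: 0.0
clock: 5.55
tool_pos: [0.6071, 0.3237, 0.0906]
eef_rot: [0.226, 0.974, 0.0, 0.0]
contact_force: [-0.6, -0.1, 0.2]
opening: 0.725
finger_force: 0.0
clock: 5.97
tool_pos: [0.6068, 0.3236, 0.0898]
eef_rot: [0.226, 0.974, 0.0, 0.0]
contact_force: [0.1, -0.1, -0.7]
opening: 0.423
finger_force: 25.0
```

```bash
python3 -m jog '[{"wx":0,"wy":0,"wz":0,"dx":0,"dy":0,"dz":0.04,"hand":1},{"wx":0,"wy":0,"wz":0,"dx":0,"dy":0,"dz":0.12,"hand":1},{"wx":0,"wy":0,"wz":0,"dx":0,"dy":0,"dz":0.16,"hand":1},{"wx":0,"wy":0,"wz":0,"dx":0,"dy":0,"dz":0.16,"hand":1},{"wx":0,"wy":0,"wz":0,"dx":0,"dy":0,"dz":0.16,"hand":1}]'
python3 -m jog '[{"wx":0,"wy":0,"wz":0,"dx":0,"dy":0,"dz":0.04,"hand":1},{"wx":0,"wy":0,"wz":0,"dx":0,"dy":-0.05,"dz":0,"hand":1},{"wx":0,"wy":0,"wz":0,"dx":-0.01,"dy":-0.1,"dz":0,"hand":1},{"wx":0,"wy":0,"wz":0,"dx":-0.01,"dy":-0.13,"dz":0,"hand":1},{"wx":0,"wy":0,"wz":0,"dx":-0.01,"dy":-0.13,"dz":0,"hand":1}]'
python3 -m jog '[{"wx":0,"wy":0,"wz":0,"dx":-0.01,"dy":-0.14,"dz":0,"hand":1},{"wx":0,"wy":0,"wz":0,"dx":-0.01,"dy":-0.14,"dz":0,"hand":1},{"wx":0,"wy":0,"wz":0,"dx":-0.01,"dy":-0.14,"dz":0,"hand":1},{"wx":0,"wy":0,"wz":0,"dx":-0.01,"dy":-0.14,"dz":0,"hand":1},{"wx":0,"wy":0,"wz":0,"dx":-0.01,"dy":-0.14,"dz":0,"hand":1}]'
python3 -m jog '[{"wx":0,"wy":0,"wz":0,"dx":-0.02,"dy":-0.14,"dz":0,"hand":1},{"wx":0,"wy":0,"wz":0,"dx":-0.02,"dy":-0.14,"dz":0,"hand":1},{"wx":0,"wy":0,"wz":0,"dx":-0.02,"dy":-0.14,"dz":0,"hand":1},{"wx":0,"wy":0,"wz":0,"dx":-0.02,"dy":-0.14,"dz":0,"hand":1},{"wx":0,"wy":0,"wz":0,"dx":-0.02,"dy":-0.14,"dz":0,"hand":1}]'
python3 -m jog '[{"wx":0,"wy":0,"wz":0,"dx":-0.02,"dy":-0.14,"dz":0,"hand":1},{"wx":0,"wy":0,"wz":0,"dx":-0.01,"dy":-0.14,"dz":0,"hand":1},{"wx":0,"wy":0,"wz":0,"dx":0,"dy":-0.14,"dz":0,"hand":1},{"wx":0,"wy":0,"wz":0,"dx":0,"dy":-0.12,"dz":0,"hand":1},{"wx":0,"wy":0,"wz":0,"dx":0,"dy":-0.08,"dz":0,"hand":1}]'
python3 -m jog '[{"wx":0,"wy":0,"wz":0,"dx":0,"dy":-0.04,"dz":0,"hand":1},{"wx":0,"wy":0,"wz":0,"dx":0,"dy":0,"dz":0,"hand":1},{"wx":0,"wy":0,"wz":0,"dx":0,"dy":0,"dz":0,"hand":1},{"wx":0,"wy":0,"wz":0,"dx":0,"dy":0,"dz":0,"hand":1}]'
python3 - <<'E'
from h import *
s=r.get_state();print(s["clock"],s["tool_pos"],s["eef_rot"],abs(s["qd"]).max())
c=r.camera_info("wrist"); im=r.snapshot("wrist");cv2.imwrite("pics/w4.png",im[:,:,::-1])
for p in["blue","green","yellow","black"]:
    m=r.masks_of("wrist","pad_"+p)
    if not m: print(p,"miss");continue
    W=ray(c,np.argwhere(m[0]["region"])[:,::-1],.01)[:,:2]
    rc=cv2.minAreaRect((W*1000).astype(np.float32)); print(p,round(m[0]["p"],2),np.round(rc[0],1),np.round(rc[1],1),round(rc[2],1),np.round(m[0]["bbox"]))
E
```

```text
clock: 6.38
tool_pos: [0.6061, 0.323, 0.2517]
eef_rot: [0.226, 0.974, -0.0, -0.0]
contact_force: [1.2, 1.1, -3.0]
opening: 0.423
finger_force: 25.0
clock: 6.8
tool_pos: [0.5971, 0.2185, 0.2573]
eef_rot: [0.226, 0.974, -0.002, -0.002]
contact_force: [0.7, -1.6, -1.4]
opening: 0.423
finger_force: 25.0
clock: 7.22
tool_pos: [0.5842, 0.0427, 0.2575]
eef_rot: [0.227, 0.974, -0.001, -0.002]
contact_force: [-0.5, -0.2, -1.7]
opening: 0.423
finger_force: 25.0
clock: 7.63
tool_pos: [0.5587, -0.1316, 0.2576]
eef_rot: [0.227, 0.974, -0.001, -0.003]
contact_force: [-0.1, 0.1, -1.1]
opening: 0.425
finger_force: 25.0
clock: 8.05
tool_pos: [0.5504, -0.289, 0.2572]
eef_rot: [0.229, 0.973, -0.001, -0.003]
contact_force: [-0.4, 0.4, -0.2]
opening: 0.428
finger_force: 25.0
clock: 8.38
tool_pos: [0.5541, -0.2914, 0.2591]
eef_rot: [0.225, 0.974, 0.001, -0.001]
contact_force: [0.1, -0.3, -0.6]
opening: 0.425
finger_force: 25.0
8.3833 [ 0.55412328 -0.29136677  0.25912688] [ 2.24966596e-01  9.74365525e-01  1.08837064e-03 -8.18680929e-04] 0.012353544327297244
blue 0.92 [ 579.6 -244.3] [73.2 72.5] 70.8 [331. 136. 386. 196.]
green 0.69 [ 472.4 -297.7] [76.  75.6] 71.7 [252.  76. 318. 140.]
yellow 0.57 [ 552.8 -324.4] [73.9 72.6] 70.9 [266. 147. 325. 206.]
black 0.93 [ 499.7 -217.3] [76.3 75.4] 71.3 [317.  67. 388. 137.]
```

View pics/w4.png

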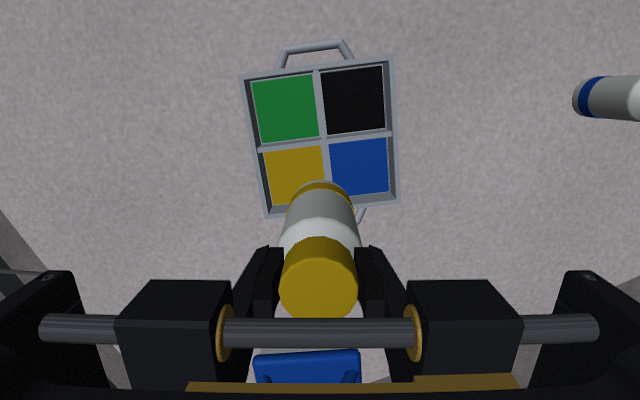

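The wrist view shows the caddy squarely: green (285,108), black (352,100), yellow (295,172) and blue (358,166), with the bottle held upright. The four pad fits agree with the 84 mm grid. Next I shift over yellow and lower.

```bash
python3 -m jog '[{"wx":0,"wy":0,"wz":0,"dx":-0.006,"dy":-0.07,"dz":0,"hand":1},{"wx":0,"wy":0,"wz":0,"dx":0,"dy":-0.062,"dz":0,"hand":1},{"wx":0,"wy":0,"wz":0,"dx":0,"dy":0,"dz":0,"hand":1},{"wx":0,"wy":0,"wz":0,"dx":0,"dy":0,"dz":-0.06,"hand":1},{"wx":0,"wy":0,"wz":0,"dx":0,"dy":0,"dz":-0.12,"hand":1}]'
python3 -m jog '[{"wx":0,"wy":0,"wz":0,"dx":0,"dy":0,"dz":-0.12,"hand":1},{"wx":0,"wy":0,"wz":0,"dx":0,"dy":0,"dz":-0.12,"hand":1},{"wx":0,"wy":0,"wz":0,"dx":0,"dy":0,"dz":-0.1,"hand":1},{"wx":0,"wy":0,"wz":0,"dx":0,"dy":0,"dz":-0.06,"hand":1},{"wx":0,"wy":0,"wz":0,"dx":0,"dy":0,"dz":-0.03,"hand":1}]'
python3 -m jog '[{"wx":0,"wy":0,"wz":0,"dx":0,"dy":0,"dz":-0.01,"hand":1},{"wx":0,"wy":0,"wz":0,"dx":0,"dy":0,"dz":0,"hand":1},{"wx":0,"wy":0,"wz":0,"dx":0,"dy":0,"dz":0,"hand":1},{"wx":0,"wy":0,"wz":0,"dx":0,"dy":0,"dz":0,"hand":1}]'
```

```text
clock: 9.05
tool_pos: [0.5556, -0.3273, 0.218]
eef_rot: [0.227, 0.974, -0.001, 0.004]
contact_force: [0.8, 0.4, -2.1]
opening: 0.423
finger_force: 25.0
clock: 9.47
tool_pos: [0.5515, -0.3249, 0.1047]
eef_rot: [0.226, 0.974, 0.001, -0.002]
contact_force: [0.4, 0.0, -1.3]
opening: 0.422
finger_force: 25.0
clock: 9.8
tool_pos: [0.5537, -0.3273, 0.1062]
eef_rot: [0.226, 0.974, -0.0, 0.001]
contact_force: [0.1, 0.0, -1.8]
opening: 0.423
finger_force: 25.0
```

```bash
python3 -m jog '[{"wx":0,"wy":0,"wz":0,"dx":0,"dy":0,"dz":-0.01,"hand":1},{"wx":0,"wy":0,"wz":0,"dx":0,"dy":0,"dz":-0.008,"hand":1},{"wx":0,"wy":0,"wz":0,"dx":0,"dy":0,"dz":0,"hand":1},{"wx":0,"wy":0,"wz":0,"dx":0,"dy":0,"dz":-0.004,"hand":1},{"wx":0,"wy":0,"wz":0,"dx":0,"dy":0,"dz":0,"hand":1}]'
python3 -m jog '[{"wx":0,"wy":0,"wz":0,"dx":0,"dy":0,"dz":-0.004,"hand":1},{"wx":0,"wy":0,"wz":0,"dx":0,"dy":0,"dz":0,"hand":1},{"wx":0,"wy":0,"wz":0,"dx":0,"dy":0,"dz":0,"hand":1}]'
```

```text
clock: 10.22
tool_pos: [0.5531, -0.3272, 0.0997]
eef_rot: [0.226, 0.974, -0.0, 0.001]
contact_force: [-0.3, 1.1, 2.5]
opening: 0.423
finger_force: 25.0
clock: 10.47
tool_pos: [0.5535, -0.3273, 0.0997]
eef_rot: [0.226, 0.974, -0.0, 0.001]
contact_force: [-2.0, 0.3, 7.6]
opening: 0.422
finger_force: 24.9
```

```bash
python3 -m jog '[{"wx":0,"wy":0,"wz":0,"dx":0,"dy":0,"dz":0,"hand":0.5},{"wx":0,"wy":0,"wz":0,"dx":0,"dy":0,"dz":0,"hand":0.4},{"wx":0,"wy":0,"wz":0,"dx":0,"dy":0,"dz":0,"hand":0.2},{"wx":0,"wy":0,"wz":0,"dx":0,"dy":0,"dz":0,"hand":0.2},{"wx":0,"wy":0,"wz":0,"dx":0,"dy":0,"dz":0,"hand":0.2}]'
python3 -m jog '[{"wx":0,"wy":0,"wz":0,"dx":0,"dy":0,"dz":0.06,"hand":0.2},{"wx":0,"wy":0,"wz":0,"dx":0,"dy":0,"dz":0.12,"hand":0.2},{"wx":0,"wy":0,"wz":0,"dx":0,"dy":0,"dz":0.16,"hand":0},{"wx":0,"wy":0,"wz":0,"dx":-0.01,"dy":0.1,"dz":0.12,"hand":0},{"wx":0,"wy":0,"wz":0,"dx":-0.01,"dy":0.1,"dz":0.12,"hand":0}]'
python3 -m jog '[{"wx":0,"wy":0,"wz":0,"dx":0,"dy":0.15,"dz":0.05,"hand":0},{"wx":0,"wy":0,"wz":0,"dx":0,"dy":0.15,"dz":0,"hand":0},{"wx":0,"wy":0,"wz":0,"dx":0,"dy":0.15,"dz":0,"hand":0},{"wx":0,"wy":0,"wz":0,"dx":0,"dy":0.15,"dz":0,"hand":0},{"wx":0,"wy":0,"wz":0,"dx":0,"dy":0.15,"dz":0,"hand":0}]'
python3 -m jog '[{"wx":0,"wy":0,"wz":0,"dx":-0.03,"dy":0.15,"dz":0,"hand":0},{"wx":0,"wy":0,"wz":0,"dx":-0.04,"dy":0.15,"dz":0,"hand":0},{"wx":0,"wy":0,"wz":0,"dx":-0.04,"dy":0.15,"dz":0,"hand":0},{"wx":0,"wy":0,"wz":0,"dx":-0.04,"dy":0.15,"dz":0,"hand":0},{"wx":0,"wy":0,"wz":0,"dx":-0.04,"dy":0.15,"dz":0,"hand":0}]'
python3 -m jog '[{"wx":0,"wy":0,"wz":0,"dx":-0.03,"dy":0.15,"dz":0,"hand":0},{"wx":0,"wy":0,"wz":0,"dx":-0.02,"dy":0.12,"dz":0,"hand":0},{"wx":0,"wy":0,"wz":0,"dx":0,"dy":0.08,"dz":0,"hand":0},{"wx":0,"wy":0,"wz":0,"dx":0,"dy":0,"dz":0,"hand":0},{"wx":0,"wy":0,"wz":0,"dx":0,"dy":0,"dz":0,"hand":0}]'
python3 -m jog '[{"wx":0,"wy":0,"wz":0,"dx":0,"dy":0,"dz":0,"hand":0},{"wx":0,"wy":0,"wz":0,"dx":0,"dy":0,"dz":0,"hand":0}]' | tail -5
python3 - <<'E'
from h import *
s=r.get_state();print(s["clock"],s["tool_pos"],s["eef_rot"],abs(s["qd"]).max())
c=r.camera_info("wrist"); im=r.snapshot("wrist");cv2.imwrite("pics/w5.png",im[:,:,::-1])
t=r.snapshot("top"); sd=r.snapshot("side")
cv2.imwrite("pics/c5.png",np.vstack([t[120:290,120:540],np.pad(sd[220:350,220:480],((0,0),(0,160),(0,0)))])[:,:,::-1])
for b in ("bottle_black","bottle_green","bottle_red"):
  try: print(b,locate(b,("wrist",)))
  except Exception as e: print(e)
try: print(locate("bottle_black",("top",)))
except Exception as e: print(e)
E
```

```text
clock: 10.88
tool_pos: [0.5525, -0.327, 0.098]
eef_rot: [0.226, 0.974, 0.0, -0.0]
contact_force: [0.2, -0.6, -0.0]
opening: 0.773
finger_force: 0.0
clock: 11.3
tool_pos: [0.5473, -0.2783, 0.2447]
eef_rot: [0.228, 0.974, -0.0, 0.001]
contact_force: [0.7, 0.6, 0.3]
opening: 0.991
finger_force: 0.0
clock: 11.72
tool_pos: [0.5473, -0.0879, 0.2559]
eef_rot: [0.227, 0.974, 0.0, 0.0]
contact_force: [0.2, -0.8, 1.0]
opening: 1.0
finger_force: 0.0
clock: 12.13
tool_pos: [0.4993, 0.0996, 0.2558]
eef_rot: [0.226, 0.974, 0.0, 0.0]
contact_force: [0.0, 0.4, -0.6]
opening: 1.004
finger_force: 0.0
clock: 12.55
tool_pos: [0.4873, 0.1864, 0.2556]
eef_rot: [0.225, 0.974, 0.0, -0.0]
contact_force: [0.6, -0.5, 0.2]
opening: 1.001
finger_force: 0.0
tool_pos: [0.4879, 0.1834, 0.2556]
eef_rot: [0.228, 0.974, -0.001, 0.0]
contact_force: [-0.0, 0.9, -0.8]
opening: 1.001
finger_force: 0.0
12.7167 [0.48792788 0.18341756 0.25560626] [ 2.27790858e-01  9.73709848e-01 -6.75967280e-04  1.71417039e-05] 0.00534506097996944
bottle_black {'wrist': (array([0.4832, 0.1883]), 0.66, [296.0, 142.0, 345.0, 201.0]), 'both': array([0.4832, 0.1883]), 'cost': np.float64(1.4)}
bottle_green {'wrist': (array([0.441 , 0.0704]), 0.65, [177.0, 154.0, 244.0, 213.0]), 'both': array([0.441 , 0.0704]), 'cost': np.float64(7.5)}
bottle_red {'wrist': (array([0.6124, 0.2148]), 0.84, [368.0, 218.0, 406.0, 289.0]), 'both': array([0.6124, 0.2148]), 'cost': np.float64(67.7)}
{'top': (array([0.475 , 0.1983]), 0.6, [242.0, 225.0, 250.0, 236.0]), 'both': array([0.475 , 0.1983]), 'cost': np.float64(165.3)}
```

View pics/c5.png

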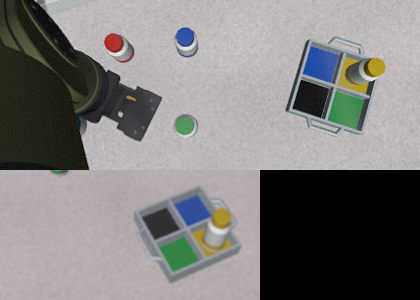

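The crop shows the yellow bottle upright on the yellow pad, with red, blue and green untouched. Next is black.

```bash
python3 -m jog '[{"wx":0,"wy":0,"wz":0,"dx":-0.018,"dy":0.02,"dz":-0.06,"hand":0},{"wx":0,"wy":0,"wz":0,"dx":0,"dy":0,"dz":-0.12,"hand":0},{"wx":0,"wy":0,"wz":0,"dx":0,"dy":0,"dz":-0.12,"hand":0},{"wx":0,"wy":0,"wz":0,"dx":0,"dy":0,"dz":-0.12,"hand":0},{"wx":0,"wy":0,"wz":0,"dx":0,"dy":0,"dz":-0.1,"hand":0}]'
python3 -m jog '[{"wx":0,"wy":0,"wz":0,"dx":0,"dy":0,"dz":-0.08,"hand":0},{"wx":0,"wy":0,"wz":0,"dx":0,"dy":0,"dz":-0.04,"hand":0},{"wx":0,"wy":0,"wz":0,"dx":0,"dy":0,"dz":-0.02,"hand":0},{"wx":0,"wy":0,"wz":0,"dx":0,"dy":0,"dz":0,"hand":0},{"wx":0,"wy":0,"wz":0,"dx":0,"dy":0,"dz":0,"hand":0}]'
python3 -m jog '[{"wx":0,"wy":0,"wz":0,"dx":0,"dy":0,"dz":0,"hand":0.3},{"wx":0,"wy":0,"wz":0,"dx":0,"dy":0,"dz":0,"hand":0.5},{"wx":0,"wy":0,"wz":0,"dx":0,"dy":0,"dz":0,"hand":1},{"wx":0,"wy":0,"wz":0,"dx":0,"dy":0,"dz":0,"hand":1},{"wx":0,"wy":0,"wz":0,"dx":0,"dy":0,"dz":0,"hand":1}]' 25
python3 -m jog '[{"wx":0,"wy":0,"wz":0,"dx":0,"dy":0,"dz":0,"hand":1},{"wx":0,"wy":0,"wz":0,"dx":0,"dy":0,"dz":0,"hand":1},{"wx":0,"wy":0,"wz":0,"dx":0,"dy":0,"dz":0,"hand":1}]'
```

```text
clock: 13.48
tool_pos: [0.4829, 0.1902, 0.1242]
eef_rot: [0.226, 0.974, -0.0, -0.0]
contact_force: [0.6, 0.4, 1.5]
opening: 1.001
finger_force: 0.0
clock: 13.9
tool_pos: [0.4837, 0.1907, 0.0914]
eef_rot: [0.226, 0.974, 0.0, 0.0]
contact_force: [-0.4, -0.1, 0.1]
opening: 0.998
finger_force: 0.0
clock: 14.32
tool_pos: [0.4833, 0.1905, 0.0911]
eef_rot: [0.226, 0.974, 0.0, 0.0]
contact_force: [0.1, 0.4, -0.0]
opening: 0.648
finger_force: 0.0
clock: 14.57
tool_pos: [0.483, 0.1902, 0.0907]
eef_rot: [0.226, 0.974, -0.0, -0.0]
contact_force: [0.4, -0.2, -0.9]
opening: 0.42
finger_force: 25.1
```

```bash
python3 -m jog '[{"wx":0,"wy":0,"wz":0,"dx":0,"dy":0,"dz":0.04,"hand":1},{"wx":0,"wy":0,"wz":0,"dx":0,"dy":0,"dz":0.12,"hand":1},{"wx":0,"wy":0,"wz":0,"dx":0,"dy":0,"dz":0.16,"hand":1},{"wx":0,"wy":0,"wz":0,"dx":0,"dy":0,"dz":0.16,"hand":1},{"wx":0,"wy":0,"wz":0,"dx":0,"dy":0,"dz":0.16,"hand":1}]'
python3 -m jog '[{"wx":0,"wy":0,"wz":0,"dx":0,"dy":0,"dz":0.04,"hand":1},{"wx":0,"wy":0,"wz":0,"dx":0,"dy":-0.05,"dz":0,"hand":1},{"wx":0,"wy":0,"wz":0,"dx":0,"dy":-0.1,"dz":0,"hand":1},{"wx":0,"wy":0,"wz":0,"dx":0,"dy":-0.14,"dz":0,"hand":1},{"wx":0,"wy":0,"wz":0,"dx":0.01,"dy":-0.14,"dz":0,"hand":1}]'
python3 -m jog '[{"wx":0,"wy":0,"wz":0,"dx":0.01,"dy":-0.14,"dz":0,"hand":1},{"wx":0,"wy":0,"wz":0,"dx":0.01,"dy":-0.14,"dz":0,"hand":1},{"wx":0,"wy":0,"wz":0,"dx":0.01,"dy":-0.14,"dz":0,"hand":1},{"wx":0,"wy":0,"wz":0,"dx":0.01,"dy":-0.14,"dz":0,"hand":1},{"wx":0,"wy":0,"wz":0,"dx":0.01,"dy":-0.14,"dz":0,"hand":1}]'
python3 -m jog '[{"wx":0,"wy":0,"wz":0,"dx":0.007,"dy":-0.14,"dz":0,"hand":1},{"wx":0,"wy":0,"wz":0,"dx":0,"dy":-0.14,"dz":0,"hand":1},{"wx":0,"wy":0,"wz":0,"dx":0,"dy":-0.12,"dz":0,"hand":1},{"wx":0,"wy":0,"wz":0,"dx":0,"dy":-0.08,"dz":0,"hand":1},{"wx":0,"wy":0,"wz":0,"dx":0,"dy":-0.02,"dz":0,"hand":1}]'
python3 -m jog '[{"wx":0,"wy":0,"wz":0,"dx":0,"dy":0,"dz":0,"hand":1},{"wx":0,"wy":0,"wz":0,"dx":0,"dy":0,"dz":0,"hand":1},{"wx":0,"wy":0,"wz":0,"dx":0,"dy":0,"dz":0,"hand":1},{"wx":0,"wy":0,"wz":0,"dx":0,"dy":0,"dz":0,"hand":1}]'
```

```text
clock: 14.98
tool_pos: [0.4823, 0.1901, 0.2528]
eef_rot: [0.226, 0.974, -0.0, -0.001]
contact_force: [0.3, 0.3, -1.2]
opening: 0.419
finger_force: 25.0
clock: 15.4
tool_pos: [0.4835, 0.081, 0.2595]
eef_rot: [0.225, 0.974, -0.001, -0.002]
contact_force: [-0.2, -0.2, -2.3]
opening: 0.424
finger_force: 25.0
clock: 15.82
tool_pos: [0.4959, -0.0948, 0.2592]
eef_rot: [0.227, 0.974, -0.001, -0.002]
contact_force: [0.9, 0.2, -1.7]
opening: 0.425
finger_force: 25.0
clock: 16.23
tool_pos: [0.4968, -0.2229, 0.2588]
eef_rot: [0.23, 0.973, -0.002, -0.002]
contact_force: [0.6, -0.9, -2.3]
opening: 0.423
finger_force: 25.0
clock: 16.57
tool_pos: [0.5, -0.215, 0.2606]
eef_rot: [0.225, 0.974, 0.001, -0.0]
contact_force: [-0.3, 0.3, -1.5]
opening: 0.427
finger_force: 25.0
```

```bash
python3 -m jog '[{"wx":0,"wy":0,"wz":0,"dx":0,"dy":-0.008,"dz":-0.06,"hand":1},{"wx":0,"wy":0,"wz":0,"dx":0,"dy":0,"dz":-0.12,"hand":1},{"wx":0,"wy":0,"wz":0,"dx":0,"dy":0,"dz":-0.12,"hand":1},{"wx":0,"wy":0,"wz":0,"dx":0,"dy":0,"dz":-0.12,"hand":1},{"wx":0,"wy":0,"wz":0,"dx":0,"dy":0,"dz":-0.1,"hand":1}]'
python3 -m jog '[{"wx":0,"wy":0,"wz":0,"dx":0,"dy":0,"dz":-0.06,"hand":1},{"wx":0,"wy":0,"wz":0,"dx":0,"dy":0,"dz":-0.03,"hand":1},{"wx":0,"wy":0,"wz":0,"dx":0,"dy":0,"dz":-0.01,"hand":1},{"wx":0,"wy":0,"wz":0,"dx":0,"dy":0,"dz":0,"hand":1},{"wx":0,"wy":0,"wz":0,"dx":0,"dy":0,"dz":0,"hand":1}]'
python3 -m jog '[{"wx":0,"wy":0,"wz":0,"dx":0,"dy":0,"dz":-0.01,"hand":1},{"wx":0,"wy":0,"wz":0,"dx":0,"dy":0,"dz":0,"hand":1},{"wx":0,"wy":0,"wz":0,"dx":0,"dy":0,"dz":0,"hand":1}]'
```

```text
clock: 16.98
tool_pos: [0.4998, -0.2174, 0.1293]
eef_rot: [0.225, 0.974, 0.0, -0.0]
contact_force: [-0.0, -0.7, -2.1]
opening: 0.426
finger_force: 25.0
clock: 17.4
tool_pos: [0.5008, -0.2189, 0.1067]
eef_rot: [0.226, 0.974, 0.0, 0.001]
contact_force: [0.4, 0.8, -2.2]
opening: 0.423
finger_force: 25.0
clock: 17.65
tool_pos: [0.5002, -0.2192, 0.1038]
eef_rot: [0.226, 0.974, -0.0, 0.001]
contact_force: [-0.0, 1.5, -2.5]
opening: 0.425
finger_force: 25.0
```

```bash
python3 -m jog '[{"wx":0,"wy":0,"wz":0,"dx":0,"dy":0,"dz":-0.008,"hand":1},{"wx":0,"wy":0,"wz":0,"dx":0,"dy":0,"dz":0,"hand":1},{"wx":0,"wy":0,"wz":0,"dx":0,"dy":0,"dz":-0.004,"hand":1},{"wx":0,"wy":0,"wz":0,"dx":0,"dy":0,"dz":0,"hand":1},{"wx":0,"wy":0,"wz":0,"dx":0,"dy":0,"dz":0,"hand":1}]'
```

```text
clock: 18.07
tool_pos: [0.5002, -0.2193, 0.1006]
eef_rot: [0.226, 0.974, -0.0, 0.0]
contact_force: [-0.5, -1.0, 2.8]
opening: 0.423
finger_force: 24.9
```

```bash
python3 -m jog '[{"wx":0,"wy":0,"wz":0,"dx":0,"dy":0,"dz":0,"hand":0.5},{"wx":0,"wy":0,"wz":0,"dx":0,"dy":0,"dz":0,"hand":0.4},{"wx":0,"wy":0,"wz":0,"dx":0,"dy":0,"dz":0,"hand":0.2},{"wx":0,"wy":0,"wz":0,"dx":0,"dy":0,"dz":0,"hand":0.2},{"wx":0,"wy":0,"wz":0,"dx":0,"dy":0,"dz":0,"hand":0.2}]'
python3 -m jog '[{"wx":0,"wy":0,"wz":0,"dx":0,"dy":0,"dz":0.06,"hand":0.2},{"wx":0,"wy":0,"wz":0,"dx":0,"dy":0,"dz":0.12,"hand":0.2},{"wx":0,"wy":0,"wz":0,"dx":0,"dy":0,"dz":0.16,"hand":0},{"wx":0,"wy":0,"wz":0,"dx":0.05,"dy":0.1,"dz":0.1,"hand":0},{"wx":0,"wy":0,"wz":0,"dx":0.05,"dy":0.1,"dz":0.1,"hand":0}]'
python3 -m jog '[{"wx":0,"wy":0,"wz":0,"dx":0.05,"dy":0.12,"dz":0.07,"hand":0},{"wx":0,"wy":0,"wz":0,"dx":0.06,"dy":0.14,"dz":0,"hand":0},{"wx":0,"wy":0,"wz":0,"dx":0.06,"dy":0.14,"dz":0,"hand":0},{"wx":0,"wy":0,"wz":0,"dx":0.06,"dy":0.14,"dz":0,"hand":0},{"wx":0,"wy":0,"wz":0,"dx":0.06,"dy":0.14,"dz":0,"hand":0}]'
python3 -m jog '[{"wx":0,"wy":0,"wz":0,"dx":0.05,"dy":0.14,"dz":0,"hand":0},{"wx":0,"wy":0,"wz":0,"dx":0.04,"dy":0.08,"dz":0,"hand":0},{"wx":0,"wy":0,"wz":0,"dx":0.02,"dy":0.05,"dz":0,"hand":0},{"wx":0,"wy":0,"wz":0,"dx":0,"dy":0,"dz":0,"hand":0},{"wx":0,"wy":0,"wz":0,"dx":0,"dy":0,"dz":0,"hand":0}]'
python3 -m jog '[{"wx":0,"wy":0,"wz":0,"dx":0,"dy":0,"dz":0,"hand":0},{"wx":0,"wy":0,"wz":0,"dx":0,"dy":0,"dz":0,"hand":0}]' | tail -5
python3 - <<'E'
from h import *
s=r.get_state();print(s["clock"],s["tool_pos"],s["eef_rot"],abs(s["qd"]).max())
im=r.snapshot("wrist");cv2.imwrite("pics/w6.png",im[:,:,::-1])
t=r.snapshot("top"); cv2.imwrite("pics/c6.png",t[120:290,120:540][:,:,::-1])
for b in ("bottle_blue","bottle_green","bottle_red"):
  try: print(b,locate(b,("wrist",)))
  except Exception as e: print(e)
E
```

```text
clock: 18.48
tool_pos: [0.4999, -0.2189, 0.1001]
eef_rot: [0.226, 0.974, 0.0, -0.0]
contact_force: [0.6, 0.2, -0.2]
opening: 0.778
finger_force: 0.0
clock: 18.9
tool_pos: [0.5246, -0.1705, 0.2371]
eef_rot: [0.229, 0.974, -0.001, 0.0]
contact_force: [0.4, -0.1, -0.1]
opening: 0.99
finger_force: 0.0
clock: 19.32
tool_pos: [0.5977, 0.0026, 0.2529]
eef_rot: [0.226, 0.974, -0.0, 0.0]
contact_force: [0.2, 0.5, -0.4]
opening: 1.0
finger_force: 0.0
clock: 19.73
tool_pos: [0.6245, 0.0673, 0.2524]
eef_rot: [0.226, 0.974, -0.001, -0.0]
contact_force: [-0.2, -0.7, -0.9]
opening: 1.0
finger_force: 0.0
tool_pos: [0.6245, 0.0654, 0.2527]
eef_rot: [0.228, 0.974, -0.001, -0.0]
contact_force: [-0.1, -0.1, 1.3]
opening: 1.002
finger_force: 0.0
19.9 [0.62448333 0.06538862 0.25271744] [ 2.28160639e-01  9.73623005e-01 -9.78870338e-04 -9.74878684e-05] 0.011215573068357628
bottle_blue {'wrist': (array([0.6278, 0.0685]), 0.93, [297.0, 145.0, 346.0, 212.0]), 'both': array([0.6278, 0.0685]), 'cost': np.float64(5.6)}
bottle_green {'wrist': (array([0.4553, 0.0625]), 0.86, [203.0, 0.0, 270.0, 48.0]), 'both': array([0.4553, 0.0625]), 'cost': np.float64(169.5)}
bottle_red {'wrist': (array([0.616 , 0.2216]), 0.62, [409.0, 82.0, 487.0, 132.0]), 'both': array([0.616 , 0.2216]), 'cost': np.float64(6.6)}
```

View pics/w6.png

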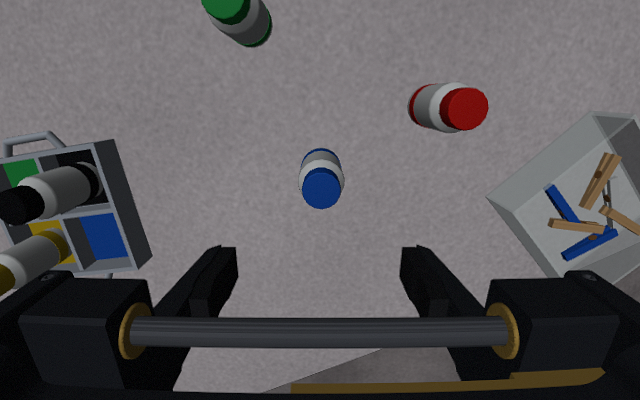

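The blue bottle is at (321,178), centred between the fingers. Black and yellow stand in the caddy at the left. Descend and grip.

```bash
python3 -m jog '[{"wx":0,"wy":0,"wz":0,"dx":0.006,"dy":0.01,"dz":-0.06,"hand":0},{"wx":0,"wy":0,"wz":0,"dx":0,"dy":0,"dz":-0.12,"hand":0},{"wx":0,"wy":0,"wz":0,"dx":0,"dy":0,"dz":-0.12,"hand":0},{"wx":0,"wy":0,"wz":0,"dx":0,"dy":0,"dz":-0.12,"hand":0},{"wx":0,"wy":0,"wz":0,"dx":0,"dy":0,"dz":-0.1,"hand":0}]'
python3 -m jog '[{"wx":0,"wy":0,"wz":0,"dx":0,"dy":0,"dz":-0.07,"hand":0},{"wx":0,"wy":0,"wz":0,"dx":0,"dy":0,"dz":-0.04,"hand":0},{"wx":0,"wy":0,"wz":0,"dx":0,"dy":0,"dz":-0.018,"hand":0},{"wx":0,"wy":0,"wz":0,"dx":0,"dy":0,"dz":0,"hand":0},{"wx":0,"wy":0,"wz":0,"dx":0,"dy":0,"dz":0,"hand":0}]'
python3 -m jog '[{"wx":0,"wy":0,"wz":0,"dx":0,"dy":0,"dz":0,"hand":0.3},{"wx":0,"wy":0,"wz":0,"dx":0,"dy":0,"dz":0,"hand":0.5},{"wx":0,"wy":0,"wz":0,"dx":0,"dy":0,"dz":0,"hand":1},{"wx":0,"wy":0,"wz":0,"dx":0,"dy":0,"dz":0,"hand":1},{"wx":0,"wy":0,"wz":0,"dx":0,"dy":0,"dz":0,"hand":1}]' 25
python3 -m jog '[{"wx":0,"wy":0,"wz":0,"dx":0,"dy":0,"dz":0,"hand":1},{"wx":0,"wy":0,"wz":0,"dx":0,"dy":0,"dz":0,"hand":1},{"wx":0,"wy":0,"wz":0,"dx":0,"dy":0,"dz":0,"hand":1}]'
```

```text
clock: 20.57
tool_pos: [0.6258, 0.0706, 0.121]
eef_rot: [0.226, 0.974, -0.0, -0.0]
contact_force: [-0.6, -0.7, 0.6]
opening: 1.002
finger_force: 0.0
clock: 20.98
tool_pos: [0.6272, 0.071, 0.0917]
eef_rot: [0.227, 0.974, 0.0, 0.001]
contact_force: [0.1, -1.0, 0.3]
opening: 1.001
finger_force: 0.0
clock: 21.4
tool_pos: [0.6266, 0.071, 0.0911]
eef_rot: [0.226, 0.974, 0.0, 0.0]
contact_force: [0.9, -0.4, -1.0]
opening: 0.645
finger_force: 0.0
clock: 21.65
tool_pos: [0.6263, 0.0708, 0.0907]
eef_rot: [0.226, 0.974, -0.0, -0.0]
contact_force: [-0.2, -0.9, -0.5]
opening: 0.424
finger_force: 25.1
```

```bash
python3 -m jog '[{"wx":0,"wy":0,"wz":0,"dx":0,"dy":0,"dz":0.04,"hand":1},{"wx":0,"wy":0,"wz":0,"dx":0,"dy":0,"dz":0.12,"hand":1},{"wx":0,"wy":0,"wz":0,"dx":0,"dy":0,"dz":0.16,"hand":1},{"wx":0,"wy":0,"wz":0,"dx":0,"dy":0,"dz":0.16,"hand":1},{"wx":0,"wy":0,"wz":0,"dx":0,"dy":0,"dz":0.16,"hand":1}]'
python3 -m jog '[{"wx":0,"wy":0,"wz":0,"dx":0,"dy":0,"dz":0.04,"hand":1},{"wx":0,"wy":0,"wz":0,"dx":0,"dy":-0.05,"dz":0,"hand":1},{"wx":0,"wy":0,"wz":0,"dx":-0.01,"dy":-0.1,"dz":0,"hand":1},{"wx":0,"wy":0,"wz":0,"dx":-0.02,"dy":-0.14,"dz":0,"hand":1},{"wx":0,"wy":0,"wz":0,"dx":-0.02,"dy":-0.14,"dz":0,"hand":1}]'
python3 -m jog '[{"wx":0,"wy":0,"wz":0,"dx":-0.03,"dy":-0.14,"dz":0,"hand":1},{"wx":0,"wy":0,"wz":0,"dx":-0.03,"dy":-0.14,"dz":0,"hand":1},{"wx":0,"wy":0,"wz":0,"dx":-0.03,"dy":-0.14,"dz":0,"hand":1},{"wx":0,"wy":0,"wz":0,"dx":-0.02,"dy":-0.14,"dz":0,"hand":1},{"wx":0,"wy":0,"wz":0,"dx":-0.02,"dy":-0.12,"dz":0,"hand":1}]'
python3 -m jog '[{"wx":0,"wy":0,"wz":0,"dx":-0.007,"dy":-0.08,"dz":0,"hand":1},{"wx":0,"wy":0,"wz":0,"dx":0,"dy":-0.05,"dz":0,"hand":1},{"wx":0,"wy":0,"wz":0,"dx":0,"dy":-0.02,"dz":0,"hand":1},{"wx":0,"wy":0,"wz":0,"dx":0,"dy":0,"dz":0,"hand":1},{"wx":0,"wy":0,"wz":0,"dx":0,"dy":0,"dz":0,"hand":1}]'
python3 -m jog '[{"wx":0,"wy":0,"wz":0,"dx":0,"dy":0,"dz":0,"hand":1},{"wx":0,"wy":0,"wz":0,"dx":0,"dy":0,"dz":0,"hand":1}]'
```

```text
clock: 22.07
tool_pos: [0.6257, 0.071, 0.2528]
eef_rot: [0.226, 0.974, 0.0, -0.0]
contact_force: [1.3, -0.5, -1.4]
opening: 0.423
finger_force: 24.9
clock: 22.48
tool_pos: [0.6121, -0.038, 0.2586]
eef_rot: [0.225, 0.974, -0.001, -0.002]
contact_force: [1.0, -0.6, -1.9]
opening: 0.42
finger_force: 24.9
clock: 22.9
tool_pos: [0.5784, -0.2105, 0.2583]
eef_rot: [0.228, 0.974, -0.001, -0.002]
contact_force: [-0.0, -1.0, -1.2]
opening: 0.419
finger_force: 24.9
clock: 23.32
tool_pos: [0.5798, -0.2421, 0.26]
eef_rot: [0.225, 0.974, 0.001, -0.001]
contact_force: [0.4, 0.7, -1.3]
opening: 0.423
finger_force: 24.9
clock: 23.48
tool_pos: [0.5802, -0.2419, 0.2607]
eef_rot: [0.225, 0.974, 0.001, -0.0]
contact_force: [0.0, -0.1, -1.6]
opening: 0.425
finger_force: 24.9
```

```bash
python3 -m jog '[{"wx":0,"wy":0,"wz":0,"dx":0,"dy":-0.006,"dz":-0.06,"hand":1},{"wx":0,"wy":0,"wz":0,"dx":0,"dy":0,"dz":-0.12,"hand":1},{"wx":0,"wy":0,"wz":0,"dx":0,"dy":0,"dz":-0.12,"hand":1},{"wx":0,"wy":0,"wz":0,"dx":0,"dy":0,"dz":-0.12,"hand":1},{"wx":0,"wy":0,"wz":0,"dx":0,"dy":0,"dz":-0.1,"hand":1}]'
python3 -m jog '[{"wx":0,"wy":0,"wz":0,"dx":0,"dy":0,"dz":-0.06,"hand":1},{"wx":0,"wy":0,"wz":0,"dx":0,"dy":0,"dz":-0.03,"hand":1},{"wx":0,"wy":0,"wz":0,"dx":0,"dy":0,"dz":-0.01,"hand":1},{"wx":0,"wy":0,"wz":0,"dx":0,"dy":0,"dz":0,"hand":1},{"wx":0,"wy":0,"wz":0,"dx":0,"dy":0,"dz":0,"hand":1}]'
python3 -m jog '[{"wx":0,"wy":0,"wz":0,"dx":0,"dy":0,"dz":-0.01,"hand":1},{"wx":0,"wy":0,"wz":0,"dx":0,"dy":0,"dz":-0.006,"hand":1},{"wx":0,"wy":0,"wz":0,"dx":0,"dy":0,"dz":0,"hand":1},{"wx":0,"wy":0,"wz":0,"dx":0,"dy":0,"dz":-0.004,"hand":1},{"wx":0,"wy":0,"wz":0,"dx":0,"dy":0,"dz":0,"hand":1}]'
```

```text
clock: 23.9
tool_pos: [0.5795, -0.244, 0.1291]
eef_rot: [0.225, 0.974, 0.0, -0.0]
contact_force: [-0.4, -0.7, -1.0]
opening: 0.427
finger_force: 24.9
clock: 24.32
tool_pos: [0.5807, -0.2455, 0.1069]
eef_rot: [0.226, 0.974, -0.0, 0.001]
contact_force: [-0.6, 0.1, -1.0]
opening: 0.421
finger_force: 24.9
clock: 24.73
tool_pos: [0.5797, -0.2456, 0.1008]
eef_rot: [0.226, 0.974, 0.0, 0.0]
contact_force: [0.7, 1.5, -2.3]
opening: 0.423
finger_force: 24.9
```

```bash
python3 -m jog '[{"wx":0,"wy":0,"wz":0,"dx":0,"dy":0,"dz":-0.004,"hand":1},{"wx":0,"wy":0,"wz":0,"dx":0,"dy":0,"dz":0,"hand":1},{"wx":0,"wy":0,"wz":0,"dx":0,"dy":0,"dz":0,"hand":1}]'
```

```text
clock: 24.98
tool_pos: [0.5802, -0.246, 0.1006]
eef_rot: [0.227, 0.974, -0.0, 0.001]
contact_force: [-1.0, 0.0, 4.8]
opening: 0.424
finger_force: 24.9
```

```bash
python3 -m jog '[{"wx":0,"wy":0,"wz":0,"dx":0,"dy":0,"dz":0,"hand":0.5},{"wx":0,"wy":0,"wz":0,"dx":0,"dy":0,"dz":0,"hand":0.4},{"wx":0,"wy":0,"wz":0,"dx":0,"dy":0,"dz":0,"hand":0.2},{"wx":0,"wy":0,"wz":0,"dx":0,"dy":0,"dz":0,"hand":0.2},{"wx":0,"wy":0,"wz":0,"dx":0,"dy":0,"dz":0,"hand":0.2}]'
python3 -m jog '[{"wx":0,"wy":0,"wz":0,"dx":0,"dy":0,"dz":0.06,"hand":0.2},{"wx":0,"wy":0,"wz":0,"dx":0,"dy":0,"dz":0.12,"hand":0.2},{"wx":0,"wy":0,"wz":0,"dx":0,"dy":0,"dz":0.16,"hand":0},{"wx":0,"wy":0,"wz":0,"dx":0,"dy":0.1,"dz":0.1,"hand":0},{"wx":0,"wy":0,"wz":0,"dx":-0.05,"dy":0.1,"dz":0.1,"hand":0}]'
python3 -m jog '[{"wx":0,"wy":0,"wz":0,"dx":-0.06,"dy":0.13,"dz":0.07,"hand":0},{"wx":0,"wy":0,"wz":0,"dx":-0.07,"dy":0.14,"dz":0,"hand":0},{"wx":0,"wy":0,"wz":0,"dx":-0.07,"dy":0.14,"dz":0,"hand":0},{"wx":0,"wy":0,"wz":0,"dx":-0.07,"dy":0.14,"dz":0,"hand":0},{"wx":0,"wy":0,"wz":0,"dx":-0.07,"dy":0.14,"dz":0,"hand":0}]'
python3 -m jog '[{"wx":0,"wy":0,"wz":0,"dx":-0.07,"dy":0.14,"dz":0,"hand":0},{"wx":0,"wy":0,"wz":0,"dx":-0.05,"dy":0.12,"dz":0,"hand":0},{"wx":0,"wy":0,"wz":0,"dx":-0.03,"dy":0.07,"dz":0,"hand":0},{"wx":0,"wy":0,"wz":0,"dx":-0.016,"dy":0.04,"dz":0,"hand":0},{"wx":0,"wy":0,"wz":0,"dx":0,"dy":0,"dz":0,"hand":0}]'
python3 -m jog '[{"wx":0,"wy":0,"wz":0,"dx":0,"dy":0,"dz":0,"hand":0},{"wx":0,"wy":0,"wz":0,"dx":0,"dy":0,"dz":0,"hand":0},{"wx":0,"wy":0,"wz":0,"dx":0,"dy":0,"dz":0,"hand":0}]' | tail -5
python3 - <<'E'
from h import *
s=r.get_state();print(s["clock"],s["tool_pos"],s["eef_rot"],abs(s["qd"]).max())
im=r.snapshot("wrist");cv2.imwrite("pics/w7.png",im[:,:,::-1])
t=r.snapshot("top"); cv2.imwrite("pics/c7.png",t[120:290,120:540][:,:,::-1])
for b in ("bottle_green",):
  try: print(b,locate(b,("wrist",)))
  except Exception as e: print(e)
E
```

```text
clock: 25.4
tool_pos: [0.5796, -0.2454, 0.0995]
eef_rot: [0.226, 0.974, 0.0, -0.0]
contact_force: [0.1, -0.1, -0.5]
opening: 0.777
finger_force: 0.0
clock: 25.82
tool_pos: [0.5693, -0.1963, 0.2365]
eef_rot: [0.228, 0.974, 0.0, 0.002]
contact_force: [1.1, 0.8, 0.1]
opening: 0.989
finger_force: 0.0
clock: 26.23
tool_pos: [0.4811, -0.0216, 0.2525]
eef_rot: [0.227, 0.974, 0.0, 0.0]
contact_force: [2.0, 0.4, 0.1]
opening: 0.999
finger_force: 0.0
clock: 26.65
tool_pos: [0.44, 0.0717, 0.2524]
eef_rot: [0.224, 0.975, 0.0, -0.0]
contact_force: [0.6, -0.2, -0.7]
opening: 0.997
finger_force: 0.0
tool_pos: [0.4413, 0.0677, 0.2521]
eef_rot: [0.228, 0.974, -0.0, 0.0]
contact_force: [0.5, -0.7, -0.4]
opening: 0.999
finger_force: 0.0
26.9 [0.44132479 0.0677311  0.25209494] [ 2.27978049e-01  9.73666212e-01 -3.06978079e-04  1.49614732e-04] 0.005028019347970247
bottle_green {'wrist': (array([0.4417, 0.0688]), 0.98, [296.0, 148.0, 344.0, 207.0]), 'both': array([0.4417, 0.0688]), 'cost': np.float64(2.8)}
```

View pics/c7.png

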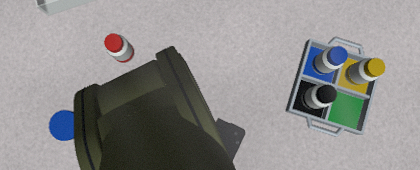

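Three bottles stand on their pads, and green (345,112 in the crop) is still empty. The tool is within 1 mm of the green bottle.

```bash
python3 -m jog '[{"wx":0,"wy":0,"wz":0,"dx":0,"dy":0,"dz":-0.06,"hand":0},{"wx":0,"wy":0,"wz":0,"dx":0,"dy":0,"dz":-0.12,"hand":0},{"wx":0,"wy":0,"wz":0,"dx":0,"dy":0,"dz":-0.12,"hand":0},{"wx":0,"wy":0,"wz":0,"dx":0,"dy":0,"dz":-0.12,"hand":0},{"wx":0,"wy":0,"wz":0,"dx":0,"dy":0,"dz":-0.1,"hand":0}]'
python3 -m jog '[{"wx":0,"wy":0,"wz":0,"dx":0,"dy":0,"dz":-0.07,"hand":0},{"wx":0,"wy":0,"wz":0,"dx":0,"dy":0,"dz":-0.04,"hand":0},{"wx":0,"wy":0,"wz":0,"dx":0,"dy":0,"dz":-0.016,"hand":0},{"wx":0,"wy":0,"wz":0,"dx":0,"dy":0,"dz":0,"hand":0},{"wx":0,"wy":0,"wz":0,"dx":0,"dy":0,"dz":0,"hand":0}]'
python3 -m jog '[{"wx":0,"wy":0,"wz":0,"dx":0,"dy":0,"dz":0,"hand":0.3},{"wx":0,"wy":0,"wz":0,"dx":0,"dy":0,"dz":0,"hand":0.5},{"wx":0,"wy":0,"wz":0,"dx":0,"dy":0,"dz":0,"hand":1},{"wx":0,"wy":0,"wz":0,"dx":0,"dy":0,"dz":0,"hand":1},{"wx":0,"wy":0,"wz":0,"dx":0,"dy":0,"dz":0,"hand":1}]' 25
python3 -m jog '[{"wx":0,"wy":0,"wz":0,"dx":0,"dy":0,"dz":0,"hand":1},{"wx":0,"wy":0,"wz":0,"dx":0,"dy":0,"dz":0,"hand":1},{"wx":0,"wy":0,"wz":0,"dx":0,"dy":0,"dz":0,"hand":1}]'
```

```text
clock: 27.47
tool_pos: [0.4407, 0.0689, 0.1207]
eef_rot: [0.227, 0.974, 0.0, -0.0]
contact_force: [0.4, 0.6, -0.2]
opening: 0.999
finger_force: 0.0
clock: 27.88
tool_pos: [0.441, 0.0693, 0.091]
eef_rot: [0.227, 0.974, 0.0, 0.0]
contact_force: [0.1, 0.7, -0.3]
opening: 1.0
finger_force: 0.0
clock: 28.3
tool_pos: [0.4408, 0.0695, 0.0911]
eef_rot: [0.226, 0.974, 0.0, 0.0]
contact_force: [1.0, 0.1, 0.0]
opening: 0.645
finger_force: 0.0
clock: 28.55
tool_pos: [0.4406, 0.0694, 0.0908]
eef_rot: [0.226, 0.974, -0.0, -0.0]
contact_force: [0.4, -0.7, 0.2]
opening: 0.422
finger_force: 25.1
```

```bash
python3 -m jog '[{"wx":0,"wy":0,"wz":0,"dx":0,"dy":0,"dz":0.04,"hand":1},{"wx":0,"wy":0,"wz":0,"dx":0,"dy":0,"dz":0.12,"hand":1},{"wx":0,"wy":0,"wz":0,"dx":0,"dy":0,"dz":0.16,"hand":1},{"wx":0,"wy":0,"wz":0,"dx":0,"dy":0,"dz":0.16,"hand":1},{"wx":0,"wy":0,"wz":0,"dx":0,"dy":0,"dz":0.16,"hand":1}]'
python3 -m jog '[{"wx":0,"wy":0,"wz":0,"dx":0,"dy":0,"dz":0.04,"hand":1},{"wx":0,"wy":0,"wz":0,"dx":0,"dy":-0.05,"dz":0,"hand":1},{"wx":0,"wy":0,"wz":0,"dx":0.01,"dy":-0.1,"dz":0,"hand":1},{"wx":0,"wy":0,"wz":0,"dx":0.01,"dy":-0.14,"dz":0,"hand":1},{"wx":0,"wy":0,"wz":0,"dx":0.01,"dy":-0.14,"dz":0,"hand":1}]'
python3 -m jog '[{"wx":0,"wy":0,"wz":0,"dx":0.01,"dy":-0.14,"dz":0,"hand":1},{"wx":0,"wy":0,"wz":0,"dx":0.02,"dy":-0.14,"dz":0,"hand":1},{"wx":0,"wy":0,"wz":0,"dx":0.02,"dy":-0.14,"dz":0,"hand":1},{"wx":0,"wy":0,"wz":0,"dx":0.02,"dy":-0.14,"dz":0,"hand":1},{"wx":0,"wy":0,"wz":0,"dx":0.02,"dy":-0.14,"dz":0,"hand":1}]'
python3 -m jog '[{"wx":0,"wy":0,"wz":0,"dx":0.007,"dy":-0.14,"dz":0,"hand":1},{"wx":0,"wy":0,"wz":0,"dx":0,"dy":-0.1,"dz":0,"hand":1},{"wx":0,"wy":0,"wz":0,"dx":0,"dy":-0.07,"dz":0,"hand":1},{"wx":0,"wy":0,"wz":0,"dx":0,"dy":-0.028,"dz":0,"hand":1},{"wx":0,"wy":0,"wz":0,"dx":0,"dy":0,"dz":0,"hand":1}]'
python3 -m jog '[{"wx":0,"wy":0,"wz":0,"dx":0,"dy":0,"dz":0,"hand":1},{"wx":0,"wy":0,"wz":0,"dx":0,"dy":0,"dz":0,"hand":1},{"wx":0,"wy":0,"wz":0,"dx":0,"dy":0,"dz":0,"hand":1}]'
```

```text
clock: 28.97
tool_pos: [0.4396, 0.0692, 0.2522]
eef_rot: [0.226, 0.974, -0.0, -0.001]
contact_force: [1.2, -1.2, -1.7]
opening: 0.424
finger_force: 25.0
clock: 29.38
tool_pos: [0.4478, -0.0386, 0.2607]
eef_rot: [0.225, 0.974, 0.0, -0.0]
contact_force: [-0.2, -0.7, -2.0]
opening: 0.422
finger_force: 25.0
clock: 29.8
tool_pos: [0.4699, -0.2147, 0.2604]
eef_rot: [0.226, 0.974, 0.0, -0.001]
contact_force: [0.8, 0.5, -1.3]
opening: 0.422
finger_force: 25.0
clock: 30.22
tool_pos: [0.4715, -0.2992, 0.2601]
eef_rot: [0.228, 0.974, -0.0, -0.001]
contact_force: [1.2, -0.7, -1.9]
opening: 0.424
finger_force: 25.0
clock: 30.47
tool_pos: [0.4728, -0.2955, 0.2608]
eef_rot: [0.225, 0.974, 0.001, -0.0]
contact_force: [0.8, 0.8, -1.1]
opening: 0.426
finger_force: 25.0
```

```bash
python3 -m jog '[{"wx":0,"wy":0,"wz":0,"dx":0,"dy":-0.006,"dz":-0.06,"hand":1},{"wx":0,"wy":0,"wz":0,"dx":0,"dy":0,"dz":-0.12,"hand":1},{"wx":0,"wy":0,"wz":0,"dx":0,"dy":0,"dz":-0.12,"hand":1},{"wx":0,"wy":0,"wz":0,"dx":0,"dy":0,"dz":-0.12,"hand":1},{"wx":0,"wy":0,"wz":0,"dx":0,"dy":0,"dz":-0.1,"hand":1}]'
python3 -m jog '[{"wx":0,"wy":0,"wz":0,"dx":0,"dy":0,"dz":-0.06,"hand":1},{"wx":0,"wy":0,"wz":0,"dx":0,"dy":0,"dz":-0.03,"hand":1},{"wx":0,"wy":0,"wz":0,"dx":0,"dy":0,"dz":-0.01,"hand":1},{"wx":0,"wy":0,"wz":0,"dx":0,"dy":0,"dz":0,"hand":1},{"wx":0,"wy":0,"wz":0,"dx":0,"dy":0,"dz":0,"hand":1}]'
python3 -m jog '[{"wx":0,"wy":0,"wz":0,"dx":0,"dy":0,"dz":-0.01,"hand":1},{"wx":0,"wy":0,"wz":0,"dx":0,"dy":0,"dz":-0.006,"hand":1},{"wx":0,"wy":0,"wz":0,"dx":0,"dy":0,"dz":0,"hand":1},{"wx":0,"wy":0,"wz":0,"dx":0,"dy":0,"dz":-0.006,"hand":1},{"wx":0,"wy":0,"wz":0,"dx":0,"dy":0,"dz":0,"hand":1}]'
python3 -m jog '[{"wx":0,"wy":0,"wz":0,"dx":0,"dy":0,"dz":0,"hand":1},{"wx":0,"wy":0,"wz":0,"dx":0,"dy":0,"dz":0,"hand":1}]'
```

```text
clock: 30.88
tool_pos: [0.4724, -0.2975, 0.1293]
eef_rot: [0.225, 0.974, 0.0, -0.0]
contact_force: [0.3, 0.4, -2.2]
opening: 0.422
finger_force: 25.0
clock: 31.3
tool_pos: [0.4733, -0.2991, 0.1068]
eef_rot: [0.226, 0.974, -0.0, 0.001]
contact_force: [0.1, -0.0, -1.6]
opening: 0.423
finger_force: 25.0
clock: 31.72
tool_pos: [0.4729, -0.2994, 0.1008]
eef_rot: [0.227, 0.974, -0.0, 0.001]
contact_force: [-0.8, 0.1, 1.7]
opening: 0.422
finger_force: 25.0
clock: 31.88
tool_pos: [0.4728, -0.2994, 0.1008]
eef_rot: [0.227, 0.974, -0.0, 0.001]
contact_force: [0.3, -0.1, 4.2]
opening: 0.422
finger_force: 25.0
```

Contact is made. I'll release, retreat up and away, then check.

```bash
python3 -m jog '[{"wx":0,"wy":0,"wz":0,"dx":0,"dy":0,"dz":0,"hand":0.5},{"wx":0,"wy":0,"wz":0,"dx":0,"dy":0,"dz":0,"hand":0.4},{"wx":0,"wy":0,"wz":0,"dx":0,"dy":0,"dz":0,"hand":0.2},{"wx":0,"wy":0,"wz":0,"dx":0,"dy":0,"dz":0,"hand":0.2},{"wx":0,"wy":0,"wz":0,"dx":0,"dy":0,"dz":0,"hand":0.2}]'
python3 -m jog '[{"wx":0,"wy":0,"wz":0,"dx":0,"dy":0,"dz":0.06,"hand":0.2},{"wx":0,"wy":0,"wz":0,"dx":0,"dy":0,"dz":0.12,"hand":0.2},{"wx":0,"wy":0,"wz":0,"dx":0,"dy":0,"dz":0.16,"hand":0.2},{"wx":0,"wy":0,"wz":0,"dx":0,"dy":0,"dz":0.16,"hand":0.2},{"wx":0,"wy":0,"wz":0,"dx":0,"dy":0.05,"dz":0.14,"hand":0.2}]'
python3 -m jog '[{"wx":0,"wy":0,"wz":0,"dx":0,"dy":0.14,"dz":0,"hand":0.2},{"wx":0,"wy":0,"wz":0,"dx":0,"dy":0.14,"dz":0,"hand":0.2},{"wx":0,"wy":0,"wz":0,"dx":0,"dy":0.14,"dz":0,"hand":0.2},{"wx":0,"wy":0,"wz":0,"dx":0,"dy":0.14,"dz":0,"hand":0.2},{"wx":0,"wy":0,"wz":0,"dx":0,"dy":0.14,"dz":0,"hand":0.2}]'
python3 -m jog '[{"wx":0,"wy":0,"wz":0,"dx":0,"dy":0.06,"dz":0,"hand":0.2},{"wx":0,"wy":0,"wz":0,"dx":0,"dy":0,"dz":0,"hand":0.2},{"wx":0,"wy":0,"wz":0,"dx":0,"dy":0,"dz":0,"hand":0.2},{"wx":0,"wy":0,"wz":0,"dx":0,"dy":0,"dz":0,"hand":0.2},{"wx":0,"wy":0,"wz":0,"dx":0,"dy":0,"dz":0,"hand":0.2}]'
python3 - <<'E'
from h import *
t=r.snapshot("top"); sd=r.snapshot("side")
cv2.imwrite("pics/end.png",np.vstack([t[100:300,120:540],sd[90:350,140:560]])[:,:,::-1])
for b in ("bottle_red","jar_blue"):
  try: print(b,locate(b))
  except Exception as e: print(e)
E
```

```text
clock: 32.3
tool_pos: [0.4723, -0.2989, 0.1]
eef_rot: [0.226, 0.974, 0.0, -0.0]
contact_force: [0.1, -0.2, -0.2]
opening: 0.777
finger_force: 0.0
clock: 32.72
tool_pos: [0.472, -0.289, 0.2624]
eef_rot: [0.228, 0.974, -0.001, 0.001]
contact_force: [0.6, -0.0, 0.3]
opening: 0.804
finger_force: 0.0
clock: 33.13
tool_pos: [0.472, -0.1101, 0.2604]
eef_rot: [0.227, 0.974, 0.0, 0.0]
contact_force: [1.0, -0.0, 0.6]
opening: 0.797
finger_force: 0.0
clock: 33.55
tool_pos: [0.4723, -0.0983, 0.2601]
eef_rot: [0.228, 0.974, -0.0, -0.0]
contact_force: [0.5, 0.0, -0.1]
opening: 0.803
finger_force: 0.0
bottle_red {'top': (array([0.6155, 0.2154]), 0.87, [227.0, 154.0, 254.0, 183.0]), 'side': (array([0.6252, 0.2213]), 0.95, [282.0, 114.0, 305.0, 155.0]), 'both': array([0.6186, 0.2167]), 'cost': np.float64(14.4)}
jar_blue {'top': (array([0.4387, 0.3338]), 0.79, [170.0, 232.0, 208.0, 263.0]), 'side': (array([0.4448, 0.3392]), 0.63, [198.0, 134.0, 230.0, 167.0]), 'both': array([0.4407, 0.3352]), 'cost': np.float64(8.3)}
```

View pics/end.png

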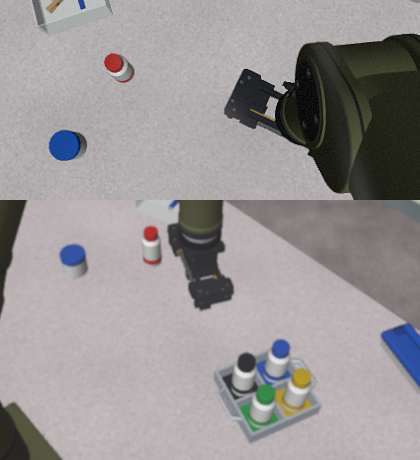

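All four bottles stand upright on the pads of their own colour, and red and the jar are where they were. Handing in.

```bash
python3 -c "
from plant import r
print(r.finish_job())"
```

```text
the job is handed in; nothing more can be done
None
```

The blue, green, yellow and black bottles stand upright on their matching pads, the red bottle and the jar are where they were, and the job is handed in at about 34 s of the 120 s allowed.

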